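# Tip the hopper cover out of its flush pocket and close the hopper

## Robot

A 6-joint arm with a two-finger parallel gripper is mounted at the origin on the work surface. World frame = base frame: x ahead of the robot, y to its left, z up, the work surface at z = 0. Lengths are in mm, angles in degrees, forces in N, time in s.
With the tool pointing down it reaches from about 225 to 875 mm from the base axis. Payload 3.4 kg.
Tool frame: the origin (TCP) lies midway between the tips of the shut fingers; the grasp point (between the pads) lies 19 mm behind it; z points along the fingers, y is the direction in which the jaws open and shut (so a half turn about z gives the same grasp; the last joint's range is limited). The gripper opens to 85 mm and grips with 20 to 120 N. Pads are 22 mm wide; open, the fingers measure 114 mm over their backs; the gripper's body (76 mm by 85 mm) begins 54 mm behind the grasp point. The pads swing forward as they close: fully open they stand 13 mm farther back than shut.
Start: joints at [-80.099, 15.808, 86.224, -0, 77.962, -6.933], TCP at [166.514, -550.396, 231.328] pointing down, gripper open.
Joint ranges: [-165.64, 165.64], [-43.16, 119.46], [12.63, 154.43], [-67.54, 247.53], [6.08, 155.33], [-154.97, 154.97]. Speed limits (degrees/s): [147.25, 147.25, 180, 180, 180, 180].

## Interface

Orientations are given as [roll, pitch, yaw] about the fixed x, y, z axes, in that order (R = Rz(yaw) Ry(pitch) Rx(roll)).
In Python, from station import * gives the robot as it stands.
- The arm moves only by the tool move_arm, never from a script. Its argument "increments" is a list that holds one entry, the list of rows, each a list of 4 numbers: the shift along the tool's x, y, z in m, then the turn about the tool's z in rad. A call has 1 to 10 rows; each row shifts and turns the commanded pose from where the row before left it, along the tool's axes as they then stand; what a row does not reach is not made up. A row lasts 1/8 s, in which the tool goes at most 62.5 mm and 10.7 degrees, less where a joint would pass 70% of its speed; a pose out of reach is approached as far as the arm can. A call is refused whole if a number of a shift passes 0.0625 or a number of a turn 0.188, either way. A call with a gripper value outside its range is refused whole. "hand" is the closure, from 0 (fully open) to 1 (shut), set as the call begins (left out, the last holds). The fingers move at their own pace and stop on an object; "force" is the grip in N (left out, the last holds). Time passes only in rows, so rows that do not move let the fingers close. It gives the time, the measured TCP pose, the force and the opening at its end, in the units of the state.
- get_obs(): the state, without advancing time (a new reading comes with each control period).
- snapshot(name): name is "scene" or "top" or "wrist"; returns (picture, depth): 480x640x3 uint8, red, green, blue; 480x640 float32, mm along the optical axis (not along the pixel's ray), 0 where there is no reading.
- camera_info(name): a dict with "fovy" (degrees; the focal length in pixels is half the picture's height over the tangent of half this angle, whatever the lens; pixels are square), "cx", "cy" (the principal point, pixels), "k1" (the pictures are not rectified: a ray, as slopes to the right and down, at radius r is drawn at 1 + k1 r^2 times it, then the intrinsics apply), "extrinsics" (4x4, takes a point from camera to world coordinates); the wrist camera has in their place "T_tool_cam" (4x4, takes a point from camera to tool coordinates, whose origin is the TCP and whose axes are the flange's). Camera axes: x right, y down, z forward; pixel columns grow to the right and rows downward; lengths in mm; the calibration is good to about 2 mm. A picture is of the moment at which its call begins: read the wrist's pose just before it. camera_info takes no time and is no camera call.
- hand_in(): hands the job in, once; it reports no verdict.
The state is a dict: "time": time; "qpos": joint angles; "dq": joint speeds; "joint_efforts": joint torques, N m; "ee_pos": TCP position; "tcp_rot": TCP orientation; "contact_force": force on the tool from outside, world axes, zero at the start; "moment": the same for the moment, N m; "finger_gap": opening from 0.0 (shut) to 1.0 (fully open).
Only numpy, scipy, OpenCV 4.12 (cv2) and the standard library are available. Lean on these libraries where they do the work, as an engineer would, in place of code of your own. Each camera call takes 0.05 s, during which the arm holds its last target.

## Task

Close the white parts hopper with its blue cover. The cover lies flush in the wooden block: press down the end with the black spot so that the other end tips up and it stays tipped in its pocket, lift it out by the raised end, lay it flat near the middle of the cork mat and let go. Then take it by its middle and set it, without dropping it, blue face up and level, centred and lined up lengthwise over the hopper's mouth, leaving the cup and the tools lying around where they are.

Things in the scene. Friction and masses are not known exactly. Their poses are not given: they have to be found in the camera images.
- cover_mid (a point): centre (half-way up) of the loose hopper cover: a bar 140 x 60 x 20 mm (long x, wide y, thick z), about 0.3 kg, light wood below and a blue enamelled steel face 4 mm thick on top. Its own z points up out of the blue face; x runs from the black spot's end, the one to press, to the plain end.
- spot (a point): flat black spot of 24 mm on the cover's blue face, 52 mm from the cover's centre: the place to press. Pressed 12 to 15 mm below the deck (under 2 N), the cover passes its balance point at about 11 degrees, falls on by itself to about 24 degrees and stays there; left before that point it drops back flush.
- pocket (a point): centre of the pocket, at deck height (52 mm above the table), in the fixed wooden block 200 x 110 mm; z up, x from the press end to the plain end. The cover starts in it with its face flush with the deck, axes like the pocket's, 2 mm free at each side, 4.5 mm at the press end, 1.5 mm at the plain end.
- rock_edge (a point): edge in the pocket, 3 mm from the pocket's centre, 20 mm below the deck, over which the cover rocks: under the plain half the floor is at this height, under the press half is a well 47 mm deep. Tipped, the plain end stands 9 mm (lower edge) to 28 mm (upper edge) above the deck, its long sides free to be gripped across the 60 mm width.
- mat: cork mat, fixed, 170 x 110 mm (x, y), 4 mm thick, flat on the table; origin at the centre of its underside, which is on the table.
- mouth (a point): centre of the hopper's mouth, at the height of its flat rim (150 mm above the table), z up. The fixed white enamel funnel has a rectangular rim 100 mm (x) by 46 mm (y) outside and 90 x 36 mm inside; the cover's underside rests on this rim, the cover's long axis along the mouth's x, either way round. The stand's post at x = +85 mm ends 6 mm below the rim.
- cup: loose tin cup, 60 mm wide, 46 mm high, below the funnel's spout; origin at the centre of its underside. Leave it alone.
- joint_piece: bystander: loose black lower joint of a clarinet with nickel keys and two cork rest blocks, 200 mm long (x), 34 mm high; origin under its middle. Leave it alone.
- wand: bystander: loose brass leak-light wand with a black grip, 215 mm long (x), 22 mm high; origin under its middle. Leave it alone.
- punch: bystander: loose spring punch with red handle, 125 mm long (x), 20 mm high; origin under its middle. Leave it alone.
Mind the look-alikes: they are no part of the job. What is shaped like the part that bears mouth but purple or turquoise is not meant.

How it is judged (in metres and radians):
On the way, in this order (a step that is already met when the one before it is completed fails the run):
1. the cover is tipped up in its pocket, plain end raised by more than 0.3 rad, with nothing of the robot touching it (angle between cover_mid's own z axis and vertical above 0.3 rad and horizontal distance between cover_mid and pocket below 0.02 m and height (world z) of cover_mid below 0.06 m and contact force between cover and the fingers below 0.05 N), for 0.2 s.
2. the cover lies flat, blue face up, on the cork mat, its centre within 40 mm of the mat's, let go (angle between cover_mid's own z axis and vertical below 0.08 rad and horizontal distance between cover_mid and mat below 0.04 m and height (world z) of cover_mid below 0.019 m and contact force between cover and the fingers below 0.05 N), for 0.2 s.
At the end, for the whole second after the job is handed in: the cover rests blue face up and level (within 0.06 rad) on the hopper's rim, at rest, its centre within 15 mm along and 7 mm across of the mouth's centre, its long axis within 0.1 rad of the mouth's (either way round) (angle between cover_mid's own z axis and vertical below 0.06 rad and x of cover_mid in the frame of mouth between -0.015 and 0.015 m and y of cover_mid in the frame of mouth between -0.007 and 0.007 m and z of cover_mid in the frame of mouth between 0.007 and 0.013 m and angle between the x axis of cover_mid and the x axis of mouth, either way round below 0.1 rad and linear speed of cover below 0.02 m/s); the robot touches nothing.
It fails at once if the cup is moved more than 15 mm (distance of cup from where it was at the start of the episode above 0.015 m).
It fails at once if the joint, wand or punch is moved more than 20 mm (distance of any of joint_piece, wand, punch from where it was at the start of the episode above 0.02 m).
It fails at once if the cover is dropped (falls free faster than 0.6 m/s) (linear speed of cover above 0.6 m/s and contact force between cover and the fingers below 0.01 N).
It also fails if it takes over 67 s, if anything falls off the work surface, if the arm or the gripper's body presses on something with over 40 N, if the wrist force passes 120 N, or if a joint passes its speed limit or range.

## Working session

There is one attempt and no reset: what is moved stays moved. The work goes in short steps, Python scripts to look and compute and a tool call to move; the robot and the scene stay as the last step left them, time stands still between calls to the robot, and variables do not carry over. Pictures are saved under pics/ and viewed, and the job is handed in when it is done.

Besides the shell and the picture viewer there is one more tool, called after "Emit:" as name(argument=value, ...) on one line, values as JSON. move_arm: Moves the arm, as the interface text tells. Its arguments: {"type":"object","properties":{"increments":{"type":"array"},"hand":{"type":"number"},"force":{"type":"number"}},"required":["increments"]}

```bash
mkdir -p pics; ls; python3 - <<'E'
from station import *
import cv2,numpy as np
print(get_obs())
for n in ["scene","top","wrist"]:
    o=get_obs()
    p,d=snapshot(n); cv2.imwrite(f"pics/{n}0.png",p[...,::-1]); np.savez(f"pics/{n}0.npz",p=p,d=d,pos=o["ee_pos"],rot=o["tcp_rot"]); print(n,camera_info(n))
E
```

```text
pics
{'time': 0.0, 'qpos': array([-8.00999880e+01,  1.58501892e+01,  8.62961158e+01, -2.69207086e-04,
        7.79589697e+01, -6.93298841e+00]), 'dq': array([ 0.08510921,  0.09751606, -0.01384617,  0.09674673, -0.00978106,
       -0.00602655]), 'joint_efforts': array([-1.00643727e-03, -4.16778052e+01, -2.45809704e+01, -3.03642601e-04,
        1.12004988e-02, -3.09653785e-06]), 'ee_pos': array([ 166.41281343, -549.8567131 ,  230.40789923]), 'tcp_rot': array([-1.79895463e+02, -1.24462714e-02,  1.68330455e+01]), 'contact_force': array([0.16700925, 0.44648972, 0.59752611]), 'moment': array([-0.00618555, -0.00382453, -0.06870036]), 'finger_gap': 1.0017640977364919}
scene {'fovy': 54.45455929723292, 'cx': 316.59974974803094, 'cy': 238.5297233262164, 'k1': -0.10136181022270127, 'extrinsics': array([[-7.66543421e-01,  4.24812599e-01, -4.81607141e-01,
         9.39607654e+02],
       [ 6.41950230e-01,  4.86282976e-01, -5.92814279e-01,
         6.35627192e+02],
       [-1.76376208e-02, -7.63585701e-01, -6.45465562e-01,
         6.90703032e+02],
       [ 0.00000000e+00,  0.00000000e+00,  0.0000
[... 271 characters left out ...]
2.12254632e-02,  8.05863235e-03,
         9.53219303e+01],
       [-4.66181014e-03, -1.55471086e-01, -9.87829443e-01,
         1.15781892e+03],
       [ 0.00000000e+00,  0.00000000e+00,  0.00000000e+00,
         1.00000000e+00]])}
wrist {'fovy': 66.72549802738122, 'cx': 323.55774615821167, 'cy': 234.65584148231375, 'k1': -0.03147351658579141, 'T_tool_cam': array([[ 1.55568729e-03, -9.47997511e-01, -3.18273937e-01,
         8.04587210e+01],
       [ 9.99998317e-01,  1.78447534e-03, -4.27284440e-04,
        -1.63587541e+00],
       [ 9.73016576e-04, -3.18272737e-01,  9.47998691e-01,
        -1.42330309e+02],
       [ 0.00000000e+00,  0.00000000e+00,  0.00000000e+00,
         1.00000000e+00]])}
```

View pics/scene0.png

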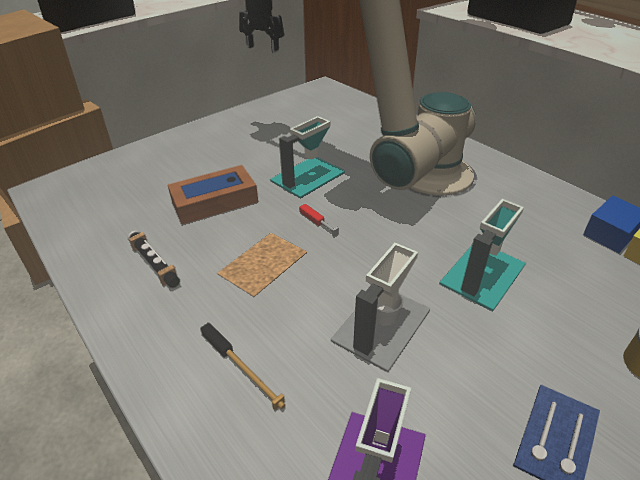

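View pics/top0.png

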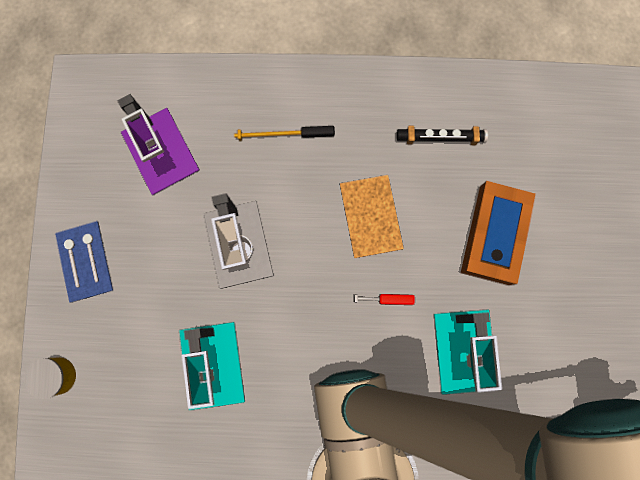

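View pics/wrist0.png

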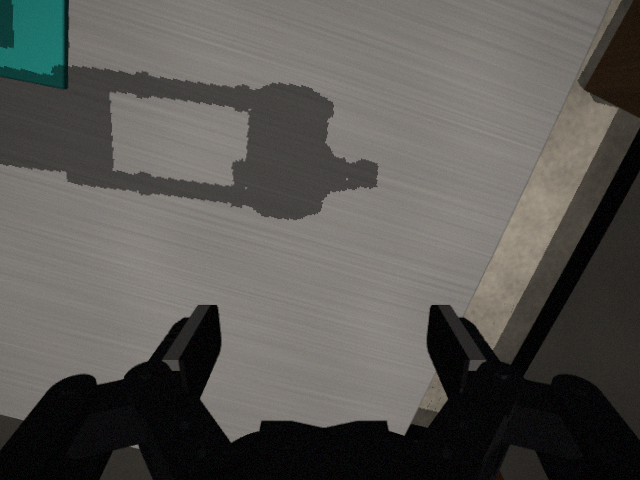

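Scene: four hoppers in the top view. The purple one is at (142,135), turquoise ones at (197,378) and (485,362), and a white/cream one on a grey base at (228,240). The white one fits "white enamel funnel"; the spot is at (497,255), the mat at (371,217). I'll confirm with a crop and measure.

```bash
cat > h.py <<'E'
import numpy as np,cv2
from scipy.spatial.transform import Rotation as R
from station import *
def cam(n,pos=None,rot=None):
    c=camera_info(n); f=240/np.tan(np.radians(c["fovy"]/2))
    if n=="wrist":
        T=np.eye(4);T[:3,:3]=R.from_euler("xyz",rot,degrees=True).as_matrix();T[:3,3]=pos
        E=T@np.array(c["T_tool_cam"])
    else: E=np.array(c["extrinsics"])
    return c,f,E
def rays(C,uv):
    c,f,E=C; K=np.array([[f,0,c["cx"]],[0,f,c["cy"]],[0,0,1]])
    uv=np.asarray(uv,float).reshape(-1,1,2)
    # k1 model : x' = x(1+k1 r^2) -> OpenCV
    q=cv2.undistortPointsIter(uv,K,np.array([c["k1"],0,0,0.]),None,None,(3,50,1e-10)).reshape(-1,2)
    d=np.c_[q,np.ones(len(q))]@E[:3,:3].T
    return E[:3,3],d
def plane(C,uv,z):
    o,d=rays(C,uv); return o+d*((z-o[2])/d[:,2])[:,None]
def proj(C,P):
    c,f,E=C; K=np.array([[f,0,c["cx"]],[0,f,c["cy"]],[0,0,1]])
    Q=(np.asarray(P,float).reshape(-1,3)-E[:3,3])@E[:3,:3]
    return cv2.projectPoints(Q,np.zeros(3),np.zeros(3),K,np.array([c["k1"],0,0,0.]))[0].reshape(-1,2)
def big(m,roi=None):
    m=m.astype(np.uint8)*255
    if roi: k=np.zeros_like(m);x0,y0,x1,y1=roi;k[y0:y1,x0:x1]=m[y0:y1,x0:x1];m=k
    cs,_=cv2.findContours(m,cv2.RETR_EXTERNAL,cv2.CHAIN_APPROX_NONE)
    return max(cs,key=cv2.contourArea)
def rect(C,cnt,z):
    P=plane(C,cnt.reshape(-1,2),z)[:,:2].astype(np.float32)
    (c,s,a)=cv2.minAreaRect(P)
    if s[0]<s[1]: s=s[::-1];a+=90
    return np.array(c),np.array(s),(a+90)%180-90
def snap(n,name):
    o=get_obs();p,d=snapshot(n);cv2.imwrite(f"pics/{name}.png",p[...,::-1])
    return p,d,cam(n,o["ee_pos"],o["tcp_rot"]),o
E
python3 - <<'E'
from h import *
Z=np.load("pics/top0.npz");p=Z["p"];S=np.load("pics/scene0.npz")["p"]
hs=cv2.cvtColor(p,cv2.COLOR_RGB2HSV);C=cam("top")
def crop(p,x0,y0,x1,y1):return cv2.resize(p[y0:y1,x0:x1],(390,400),interpolation=cv2.INTER_CUBIC)
cv2.imwrite("pics/crop0.png",np.hstack([crop(p,190,180,290,290),crop(S,320,230,440,370)])[...,::-1])
H,Sx,V=[hs[...,i] for i in range(3)]
b=big((H>100)&(H<125)&(Sx>100)&(V>60),(440,170,560,300)); 
# include spot
print("cover",rect(C,b,52))
hullm=np.zeros(p.shape[:2],np.uint8);cv2.drawContours(hullm,[cv2.convexHull(b)],-1,1,-1)
s=big((hullm>0)&(V<60)); print("spot",rect(C,s,52))
br=big((H<20)&(Sx>90),(440,170,560,300)); print("block(rough)",rect(C,br,52))
m=big((H>5)&(H<25)&(Sx>80),(325,160,420,270)); print("mat",rect(C,m,4))
w=big((V>180)&(Sx<60),(195,200,262,280)); print("rim",rect(C,w,150), cv2.minAreaRect(w))
E
```

```text
cover (array([ 527.36688232, -285.02062988]), array([140.801651  ,  60.78585434]), -13.6102294921875)
spot (array([ 476.64752197, -273.01589966]), array([21.98089218, 21.54852676]), 44.49564743041992)
block(rough) (array([ 524.96630859, -278.4498291 ]), array([207.60191345, 122.12379456]), -13.663589477539062)
mat (array([564.02148438, -13.13579559]), array([169.99287415, 109.78105164]), 11.611564636230469)
rim (array([480.32543945, 272.92388916]), array([99.99784851, 46.79033279]), 15.0457181930542) ((227.5882110595703, 240.6470489501953), (51.62945556640625, 24.73007583618164), 77.47119140625)
```

View pics/crop0.png

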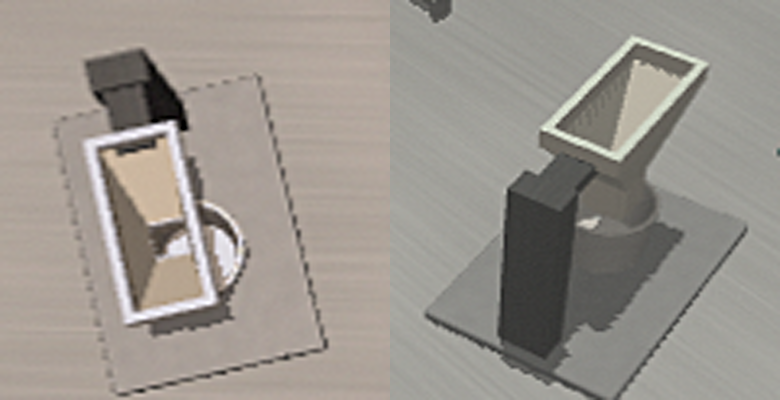

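The crop confirms the white/cream funnel on the grey base, with the tin cup below it. The measured sizes match what was given: cover 140.8×60.8, mat 170×110, rim 100×47. I'll go above the spot with the fingers shut.

Emit:
move_arm(increments=[[[0, 0, 0, 0.177], [0, 0, 0, 0.177], [0, 0, 0, 0.177], [0.03, -0.043, 0, 0], [0.03, -0.043, 0, 0], [0.03, -0.043, 0, 0], [0.03, -0.043, 0, 0], [0.03, -0.043, 0, 0], [0.03, -0.043, 0, 0], [0.03, -0.043, 0, 0]]], hand=1)

```text
time: 1.4
ee_pos: [442.4, -305.9, 231.1]
tcp_rot: [180.0, 0.0, -13.6]
contact_force: [0.5, 0.4, 0.7]
finger_gap: -0.001
```

```bash
cat >> h.py <<'E'
def togo(P,yaw=None):
    o=get_obs();Rm=R.from_euler("xyz",o["tcp_rot"],degrees=True).as_matrix()
    print("t",round(o["time"],2),"pos",o["ee_pos"].round(1),"rot",o["tcp_rot"].round(2),"F",o["contact_force"].round(1),"gap",round(o["finger_gap"],3))
    print("tool shift mm",(Rm.T@(np.array(P)-o["ee_pos"])).round(1), "" if yaw is None else "turn rad %.3f"%np.radians(o["tcp_rot"][2]-yaw))
E
python3 - <<'E'
from h import *
togo([476.9,-273,150],-13.6)
snap("wrist","w1")
E
```

```text
t 1.4 pos [ 442.4 -305.9  231.1] rot [ 1.7999e+02  1.0000e-02 -1.3590e+01] F [0.5 0.4 0.7] gap -0.001
tool shift mm [ 25.9 -40.1  81.1] turn rad 0.000
```

View pics/w1.png

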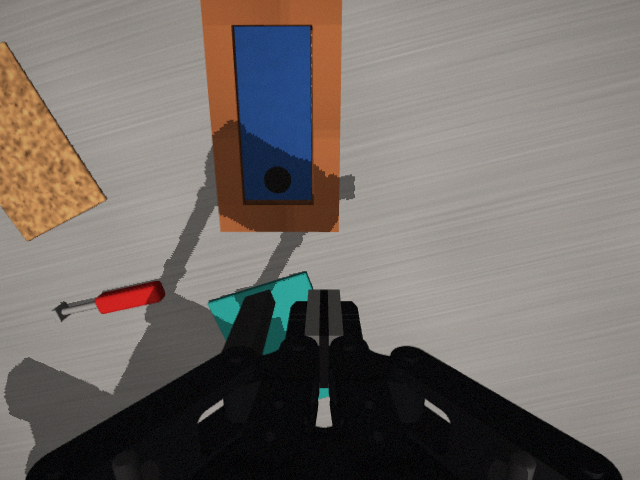

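The wrist view shows the block, with the cover's spot at about (277,180) and the shut fingers at (323,310). I'll check the measurement from this view.

```bash
python3 - <<'E'
from h import *
o=get_obs();p=cv2.imread("pics/w1.png")[...,::-1].copy();C=cam("wrist",o["ee_pos"],o["tcp_rot"])
hs=cv2.cvtColor(p,cv2.COLOR_RGB2HSV);H,S,V=[hs[...,i] for i in range(3)]
b=big((H>100)&(H<125)&(S>100)&(V>40),(200,0,340,220));print(rect(C,b,52))
k=np.zeros(p.shape[:2],np.uint8);cv2.drawContours(k,[cv2.convexHull(b)],-1,1,-1)
print(rect(C,big((k>0)&(V<40)&(S<150),(255,150,300,200)),52))
E
```

```text
(array([ 531.16210938, -276.41821289]), array([139.987854  ,  60.58057785]), -13.528427124023438)
(array([ 480.70474243, -264.41552734]), array([23.25348091, 23.16772079]), 76.7247314453125)
```

Emit:
move_arm(increments=[[[-0.02, -0.02, 0.02, 0], [-0.015, -0.018, 0.02, 0], [0, 0, 0, 0], [0, 0, 0, 0]]])

```text
time: 1.95
ee_pos: [417.2, -263.4, 192.1]
tcp_rot: [179.9, -0.1, -13.6]
contact_force: [0.3, 0.3, -0.7]
finger_gap: 0.001
```

```bash
python3 - <<'E'
from h import *
p,d,C,o=snap("wrist","w2");print(o["ee_pos"],get_obs()["ee_pos"])
hs=cv2.cvtColor(p,cv2.COLOR_RGB2HSV);H,S,V=[hs[...,i] for i in range(3)]
b=big((H>100)&(H<125)&(S>100)&(V>40),(200,0,400,260));print(rect(C,b,52))
k=np.zeros(p.shape[:2],np.uint8);cv2.drawContours(k,[cv2.convexHull(b)],-1,1,-1)
s=big((k>0)&(V<40)&(S<150));print(rect(C,s,52),cv2.minAreaRect(s))
u=cv2.minAreaRect(b)[0];print(u,"depth",d[int(u[1]),int(u[0])])
Pc=C[2]@np.array([0,0,0,1]);
D=d[int(u[1]),int(u[0])]; oo,dd=rays(C,[u]);print("depth pt",oo+dd[0]*D)
# top: depth and scene
Z=np.load("pics/top0.npz");Ct=cam("top");
for uv in [(503,232),(497,255),(228,240),(371,217)]:
    oo,dd=rays(Ct,[uv]);print("top",uv,oo+dd[0]*Z["d"][uv[1],uv[0]])
Z=np.load("pics/scene0.npz");p=Z["p"];Cs=cam("scene")
hs=cv2.cvtColor(p,cv2.COLOR_RGB2HSV);H,S,V=[hs[...,i] for i in range(3)]
b=big((H>100)&(H<125)&(S>80)&(V>40),(160,160,260,225));print("scene cover",rect(Cs,b,52))
m=big((H>5)&(H<25)&(S>80),(210,230,310,300)); print("scene mat",rect(Cs,m,4))
oo,dd=rays(Cs,[(205,188)]);print(oo+dd[0]*Z["d"][188,205])
E
```

```text
[ 417.20963427 -263.36215009  192.14392078] [ 417.38171874 -263.61789333  192.31309052]
(array([ 512.8916626 , -279.63781738]), array([113.43284607,  60.40903091]), -13.548759460449219)
(array([ 474.71618652, -270.34902954]), array([22.94543266, 22.68215561]), -85.74994325637817) ((315.5500183105469, 143.64999389648438), (30.674089431762695, 30.35786247253418), 71.56504821777344)
(315.0, 83.5) depth 262.05078
depth pt [ 516.20478424 -280.17858543   51.48573794]
top (503, 232) [ 524.83555165 -287.12901628   54.19992709]
top (497, 255) [ 476.10270629 -273.4940473    52.07266346]
top (228, 240) [490.11938991 282.63492025  89.49250501]
top (371, 217) [560.66539178 -13.05452949   3.75161096]
scene cover (array([ 526.73217773, -284.72674561]), array([140.06924438,  58.50711441]), -14.049385070800781)
scene mat (array([565.54034424, -11.87969208]), array([169.61280823, 109.41674042]), 11.697968482971191)
[ 546.80314082 -280.51936203   52.24405788]
```

View pics/w2.png

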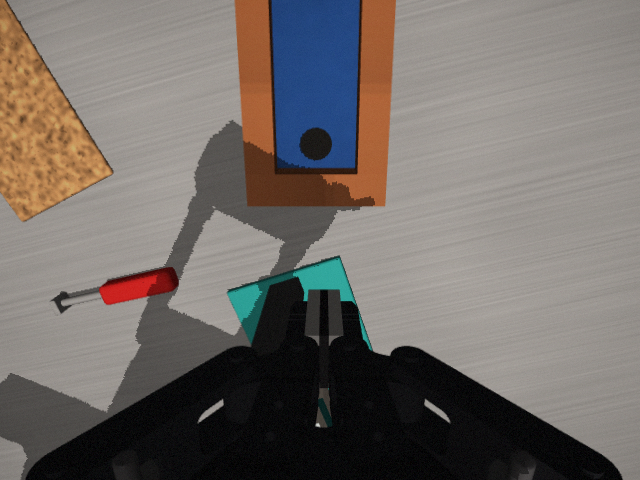

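The first wrist reading was taken while the arm was still moving. Now that it is settled, it agrees with the top and scene views to about 2–3 mm: spot ≈ (476,-272). Moving over it.

```bash
python3 -c "
from h import *
togo([475.8,-271.8,60],-13.6)"
```

```text
t 2.0 pos [ 417.4 -263.6  192.3] rot [ 1.7991e+02 -1.5000e-01 -1.3620e+01] F [-0.7  0.4 -0.2] gap -0.005
tool shift mm [ 58.4  -6.  132.5] turn rad -0.000
```

Emit:
move_arm(increments=[[[0.03, -0.003, 0.02, 0], [0.0285, -0.003, 0.02, 0], [0, 0, 0.03, 0], [0, 0, 0.03, 0], [0, 0, 0.03, 0], [0, 0, 0, 0], [0, 0, 0, 0]]])

```text
time: 2.88
ee_pos: [475.8, -271.3, 62.5]
tcp_rot: [179.9, -0.1, -13.6]
contact_force: [0.6, -0.1, 1.0]
finger_gap: 0.0
```

Now press: 62.5 → about 38, slowly.

Emit:
move_arm(increments=[[[0, 0, 0.006, 0], [0, 0, 0.004, 0], [0, 0, 0.003, 0], [0, 0, 0.003, 0], [0, 0, 0.003, 0], [0, 0, 0.003, 0], [0, 0, 0.002, 0], [0, 0, 0, 0], [0, 0, 0, 0]]])

```text
time: 4.0
ee_pos: [474.6, -270.0, 37.3]
tcp_rot: [180.0, -0.0, -13.6]
contact_force: [-0.1, -0.3, 0.5]
finger_gap: -0.002
```

```bash
python3 -c "
from h import *
togo([475.8,-271.8,37.5],-13.6)
snap('scene','s2')"
```

```text
t 4.0 pos [ 474.6 -270.    37.3] rot [ 1.7999e+02 -1.0000e-02 -1.3590e+01] F [-0.1 -0.3  0.5] gap -0.002
tool shift mm [ 1.6  1.5 -0.2] turn rad 0.000
```

View pics/s2.png

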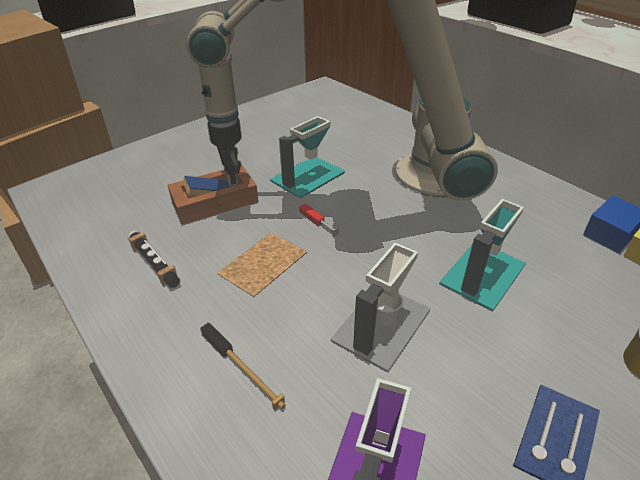

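The cover's plain end is up (scene, 205,183). Withdrawing straight up.

Emit:
move_arm(increments=[[[0, 0, -0.01, 0], [0, 0, -0.02, 0], [0, 0, -0.04, 0], [0, 0, -0.04, 0], [-0.03, 0, -0.03, 0], [-0.03, 0, -0.02, 0], [0, 0, 0, 0], [0, 0, 0, 0]]])

```text
time: 5.05
ee_pos: [416.7, -256.0, 197.6]
tcp_rot: [180.0, -0.1, -13.6]
contact_force: [0.3, -0.1, -0.8]
finger_gap: 0.0
```

```bash
python3 -c "
from h import *
p,d,C,o=snap('wrist','w3')
p2=snap('top','t3')[0]
hs=cv2.cvtColor(p,cv2.COLOR_RGB2HSV);H,S,V=[hs[...,i] for i in range(3)]
print(o['ee_pos'])
b=big((H>100)&(H<125)&(S>100)&(V>40),(200,0,400,300))
k=np.zeros(p.shape[:2],np.uint8);cv2.drawContours(k,[b],-1,1,-1)
v,u=np.nonzero(cv2.erode(k,np.ones((7,7))));ok=d[v,u]>0;v,u=v[ok],u[ok]
oo,dd=rays(C,np.c_[u,v]);P=oo+dd*d[v,u][:,None]
a=np.radians(-13.6);ux=np.array([np.cos(a),np.sin(a)]);uy=np.array([-np.sin(a),np.cos(a)])
q=P[:,:2]-[526.5,-284];X=q@ux;Y=q@uy
print('slope',np.degrees(np.arctan(np.polyfit(X,P[:,2],1)[0])),'z at 0',np.polyfit(X,P[:,2],1)[1],'X',X.min(),X.max(),'Y',Y.min(),Y.max(),'z',P[:,2].min(),P[:,2].max())
"
```

```text
[ 416.68075257 -256.01129624  197.61196748]
slope 23.665035407175857 z at 0 55.52285694587053 X -71.3144851272228 37.06011785941861 Y -26.897071478153393 29.054476840877047 z 22.353443245418077 73.09924231107033
```

View pics/w3.png

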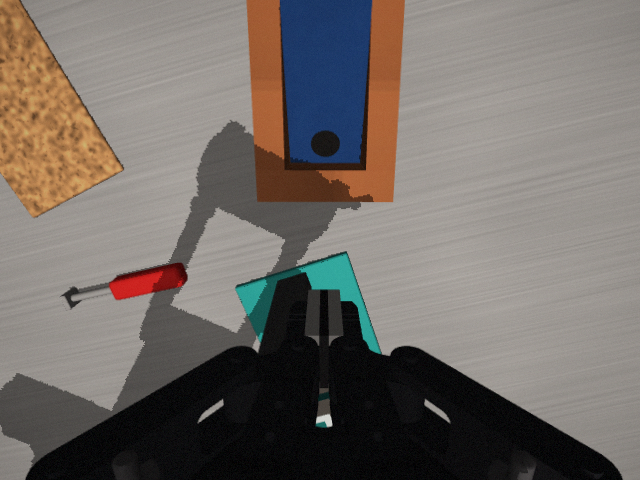

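The view shows the cover tipped 23.7° with the spot at (325,143). The raised end's upper edge is at about z=80, as the description says, so stage 1 holds. Next I'll grip it across its width near the raised end.

```bash
python3 -c "
from h import *
a=np.radians(-13.6);ux=np.array([np.cos(a),np.sin(a)]);uy=np.array([-np.sin(a),np.cos(a)])
t=np.array([526.5,-284])+48*ux+0.5*uy;print(t)
togo([*t,110],-13.6)"
```

```text
[ 573.27169908 -294.80084093]
t 5.15 pos [ 416.7 -255.9  196.8] rot [-1.7998e+02  2.0000e-02 -1.3580e+01] F [ 0.2  0.2 -0.2] gap -0.001
tool shift mm [161.4   1.   86.7] turn rad 0.000
```

Emit:
move_arm(increments=[[[0.04, 0, 0, 0], [0.04, 0, 0, 0], [0.04, 0, 0.02, 0], [0.041, 0.001, 0.02, 0], [0, 0, 0.02, 0], [0, 0, 0.027, 0], [0, 0, 0, 0], [0, 0, 0, 0], [0, 0, 0, 0]]], hand=0, force=100)

```text
time: 6.28
ee_pos: [573.3, -295.1, 111.6]
tcp_rot: [179.9, -0.1, -13.6]
contact_force: [-0.0, -0.8, 0.4]
finger_gap: 1.001
```

```bash
python3 -c "
from h import *
togo([573.3,-294.8,49],-13.6)
p,d,C,o=snap('wrist','w4')
"
```

```text
t 6.28 pos [ 573.3 -295.1  111.6] rot [ 1.7995e+02 -1.3000e-01 -1.3590e+01] F [-0.  -0.8  0.4] gap 1.001
tool shift mm [-0.2 -0.4 62.6] turn rad 0.000
```

View pics/w4.png

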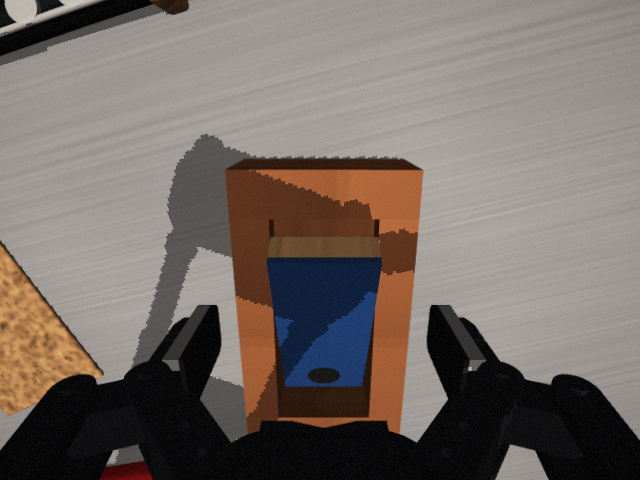

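The cover is centred between the jaws: its end spans 267–381 and the pads are at 220 and 428. Its raised upper edge is at row 258. Checking how far along it I am.

```bash
python3 -c "
from h import *
o=get_obs();C=cam('wrist',o['ee_pos'],o['tcp_rot'])
for uv,z in [((324,258),80),((324,236),61.7)]:
  P=plane(C,[uv],z)[0];Rm=R.from_euler('xyz',o['tcp_rot'],degrees=True).as_matrix();print(P,Rm.T@(P-o['ee_pos']))
"
```

```text
[ 581.76419521 -296.70171517   80.        ] [ 8.64649991 -0.49468855 31.63656693]
[ 587.37038289 -298.06795361   61.7       ] [14.37471253 -0.50074177 49.94977231]
```

Emit:
move_arm(increments=[[[0, 0, 0.02, 0], [0, 0, 0.02, 0], [0, 0, 0.015, 0], [0, 0, 0.007, 0], [0, 0, 0, 0], [0, 0, 0, 0]]])

```text
time: 7.08
ee_pos: [573.0, -295.0, 49.0]
tcp_rot: [180.0, -0.1, -13.6]
contact_force: [0.3, -0.0, 0.7]
finger_gap: 0.998
```

Emit:
move_arm(increments=[[[0, 0, 0, 0], [0, 0, 0, 0], [0, 0, 0, 0], [0, 0, 0, 0], [0, 0, 0, 0], [0, 0, 0, 0]]], hand=1, force=100)

```text
time: 7.82
ee_pos: [572.7, -294.8, 49.0]
tcp_rot: [180.0, -0.0, -13.6]
contact_force: [-1.2, 0.5, 5.6]
finger_gap: 0.683
```

```bash
python3 -c "
from h import *
p,d,C,o=snap('wrist','w5');print(o['ee_pos'],o['contact_force'],o['finger_gap'])
"
```

```text
[ 572.69351761 -294.83068926   48.9762306 ] [-1.23742519  0.50883539  5.57793612] 0.683315561711698
```

View pics/w5.png

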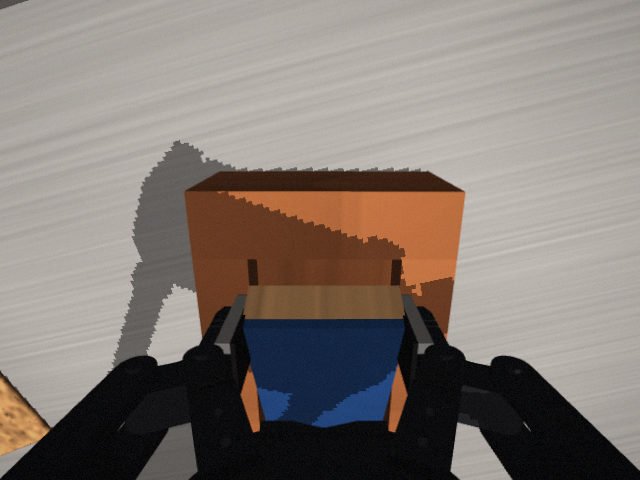

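The pads hold the cover's sides: gap 0.683 ≈ 58 mm, and its end face is at rows 285–320. Lifting.

Emit:
move_arm(increments=[[[0, 0, -0.004, 0], [0, 0, -0.008, 0], [0, 0, -0.012, 0], [0, 0, -0.015, 0], [0, 0, -0.015, 0], [0, 0, -0.02, 0], [0, 0, -0.02, 0], [0, 0, -0.02, 0], [0, 0, 0, 0]]])

```text
time: 9.0
ee_pos: [573.7, -295.4, 165.0]
tcp_rot: [179.9, -0.3, -13.6]
contact_force: [-0.3, -0.5, -3.1]
finger_gap: 0.681
```

```bash
python3 -c "
from h import *
p,d,C,o=snap('wrist','w6');print(o['ee_pos'],o['contact_force'],o['finger_gap'])
p2=snap('scene','s6')[0]
cv2.imwrite('pics/c6.png',np.hstack([cv2.resize(p,(400,300)),cv2.resize(p2[60:300,130:370],(400,400))[50:350]])[...,::-1])
togo([564,-13,200],11.6)
"
```

```text
[ 573.70966661 -295.39016765  165.04649464] [-0.33830281 -0.46743958 -3.06163821] 0.6806660987447922
t 9.1 pos [ 572.3 -294.5  162.4] rot [ 1.800e+02 -1.000e-02 -1.359e+01] F [-0.6  0.1 -3.2] gap 0.678
tool shift mm [ -74.2 -271.7  -37.6] turn rad -0.440
```

View pics/c6.png

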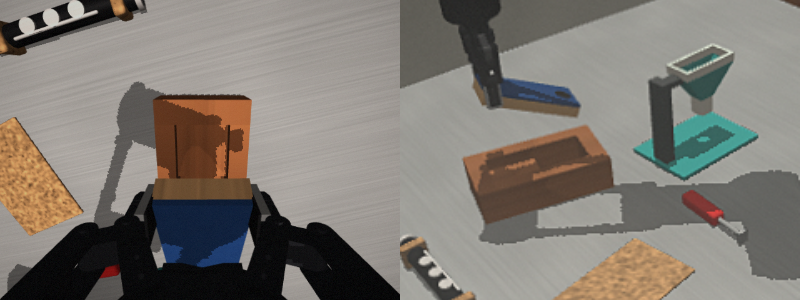

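The cover comes out cleanly, still at about 24° (scene crop), and the weight reading is 3.1 N. Carrying it to the mat and turning to the mat's yaw.

Emit:
move_arm(increments=[[[0, 0, 0, -0.147], [0, 0, 0, -0.147], [0, 0, 0, -0.146], [0.013, -0.03, 0, 0], [0.013, -0.05, 0, 0], [0.013, -0.05, 0, 0], [0.013, -0.05, 0, 0], [0.013, -0.05, 0, 0], [0.013, -0.03, 0, 0], [0.013, -0.018, 0, 0]]])

```text
time: 10.35
ee_pos: [605.0, -2.3, 161.3]
tcp_rot: [-180.0, 0.1, 11.7]
contact_force: [0.2, -0.6, -2.9]
finger_gap: 0.684
```

Emit:
move_arm(increments=[[[0, 0, 0.02, 0], [0, 0, 0.03, 0], [0, 0, 0.03, 0], [0, 0, 0.015, 0], [0, 0, 0, 0], [0, 0, 0, 0]]])

```text
time: 11.1
ee_pos: [606.7, -4.4, 68.3]
tcp_rot: [180.0, -0.1, 11.6]
contact_force: [0.9, -0.4, -2.2]
finger_gap: 0.68
```

```bash
python3 -c "
from h import *
p2=snap('scene','s7')[0]
cv2.imwrite('pics/c7.png',cv2.resize(p2[100:340,130:450],(800,600))[...,::-1])
togo([605.6,-4.3,48],11.6)
"
```

```text
t 11.15 pos [606.8  -4.3  68.5] rot [ 1.7994e+02 -1.4000e-01  1.1610e+01] F [-0.8  0.2 -3.2] gap 0.676
tool shift mm [-1.2 -0.3 20.5] turn rad 0.000
```

View pics/c7.png

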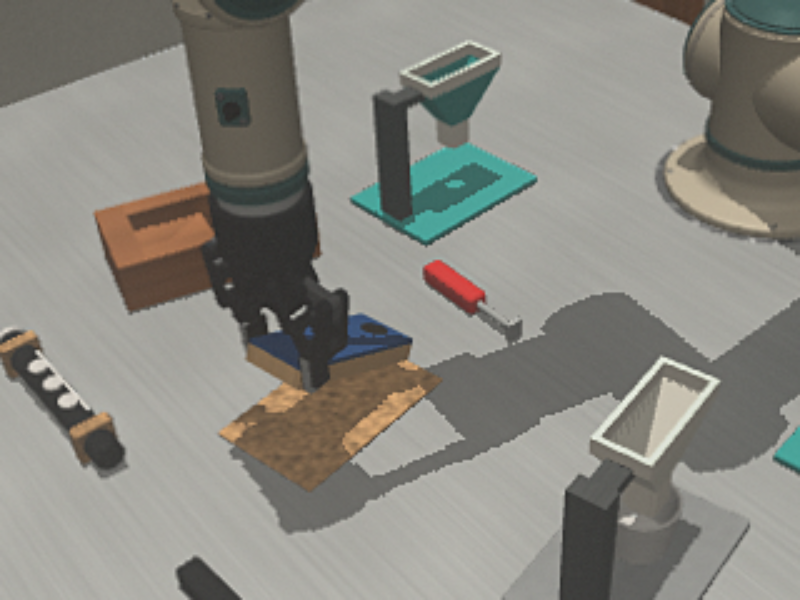

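The cover is above the mat with the spot end low. Lowering until the spot end touches, then letting the cover swivel flat in the pads while I go on down.

Emit:
move_arm(increments=[[[0, 0, 0.008, 0], [0, 0, 0.006, 0], [0, 0, 0.005, 0], [0.002, 0, 0.004, 0], [0.002, 0, 0.005, 0], [0.002, 0, 0.005, 0], [0, 0, 0, 0]]], force=50)

```text
time: 12.02
ee_pos: [612.2, -3.2, 34.9]
tcp_rot: [179.9, -0.1, 11.7]
contact_force: [0.9, -0.4, 3.1]
finger_gap: 0.68
```

Emit:
move_arm(increments=[[[0.002, 0, 0.005, 0], [0.002, 0, 0.005, 0], [0.001, 0, 0.005, 0], [0.001, 0, 0.005, 0], [0.001, 0, 0.005, 0], [0.001, 0, 0.004, 0], [0, 0, 0, 0]]])

```text
time: 12.9
ee_pos: [621.0, -1.4, 6.2]
tcp_rot: [179.9, -0.2, 11.6]
contact_force: [2.5, -0.5, 5.5]
finger_gap: 0.681
```

```bash
python3 -c "
from h import *
p2=snap('scene','s8')[0]
cv2.imwrite('pics/c8.png',cv2.resize(p2[160:310,190:390],(800,600))[...,::-1])
togo([619,-1,2.5],11.6)
"
```

```text
t 12.95 pos [621.   -1.4   6.3] rot [179.93  -0.18  11.63] F [2.2 0.1 4.1] gap 0.688
tool shift mm [-1.9 -0.8  3.8] turn rad 0.001
```

View pics/c8.png

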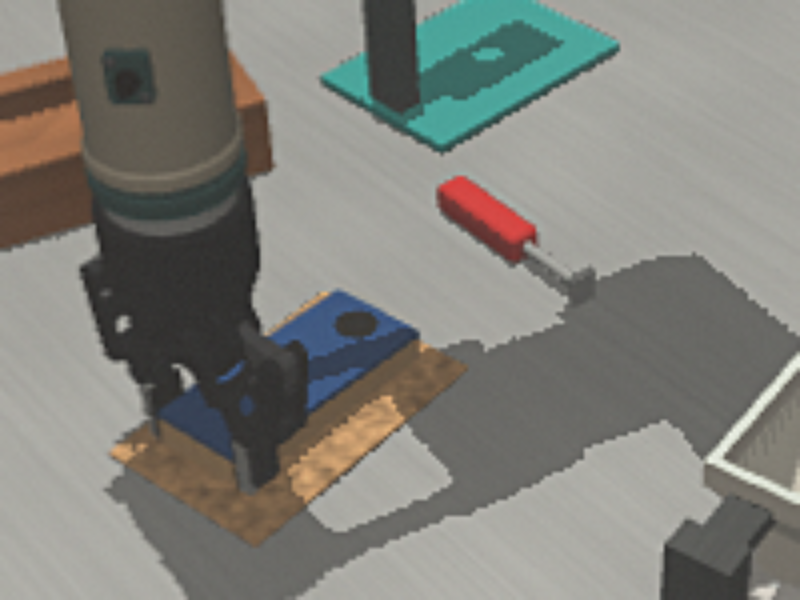

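The cover is nearly flat on the mat. Lowering the last few millimetres slowly.

Emit:
move_arm(increments=[[[0, 0, 0.0015, 0], [0, 0, 0.0015, 0], [0, 0, 0, 0]]])

```text
time: 13.32
ee_pos: [621.4, -1.2, 3.8]
tcp_rot: [179.9, -0.2, 11.6]
contact_force: [3.3, 1.4, 8.6]
finger_gap: 0.682
```

Emit:
move_arm(increments=[[[0, 0, 0.0015, 0], [0, 0, 0, 0]]], force=20)

```text
time: 13.58
ee_pos: [621.6, -1.1, 2.0]
tcp_rot: [179.9, -0.3, 11.6]
contact_force: [3.2, 0.5, 6.2]
finger_gap: 0.681
```

Emit:
move_arm(increments=[[[0, 0, 0, 0], [0, 0, 0, 0], [0, 0, 0, 0], [0, 0, 0, 0]]], hand=0)

```text
time: 14.08
ee_pos: [619.0, -1.2, 0.5]
tcp_rot: [-180.0, 0.0, 11.6]
contact_force: [-0.2, -0.1, 0.3]
finger_gap: 0.998
```

Emit:
move_arm(increments=[[[0, 0, -0.02, 0], [0, 0, -0.04, 0], [-0.04, 0, -0.05, 0], [-0.06, 0, -0.04, 0], [-0.06, 0, 0, 0], [0, 0, 0, 0], [0, 0, 0, 0]]])

```text
time: 14.95
ee_pos: [472.0, -31.8, 144.7]
tcp_rot: [180.0, -0.1, 11.6]
contact_force: [0.0, -0.8, 0.6]
finger_gap: 1.004
```

```bash
python3 -c "
from h import *
p,d,C,o=snap('wrist','w9');print(o['ee_pos'],o['tcp_rot'],o['contact_force'])
hs=cv2.cvtColor(p,cv2.COLOR_RGB2HSV);H,S,V=[hs[...,i] for i in range(3)]
b=big((H>100)&(H<125)&(S>100)&(V>40),(100,0,540,400))
print(rect(C,b,24),cv2.minAreaRect(b))
p2=snap('scene','s9')[0]
C=cam('scene');hs=cv2.cvtColor(p2,cv2.COLOR_RGB2HSV);H,S,V=[hs[...,i] for i in range(3)]
b=big((H>100)&(H<125)&(S>80)&(V>40),(190,200,320,310));print('scene',rect(C,b,24))
cv2.imwrite('pics/c9.png',np.hstack([cv2.resize(p,(400,300)),cv2.resize(p2[160:310,190:390],(400,300))])[...,::-1])
"
```

```text
[471.98908078 -31.77976302 144.68634032] [ 1.79957966e+02 -1.06277266e-01  1.15934814e+01] [ 0.01471792 -0.77801035  0.58584208]
(array([555.14904785, -13.08342361]), array([127.57524109,  59.64918137]), 11.678585052490234) ((323.5, 98.5), (197.0, 93.0), 90.0)
scene (array([562.86810303, -13.11332703]), array([140.5291748 ,  60.70370483]), 11.551029205322266)
```

View pics/c9.png

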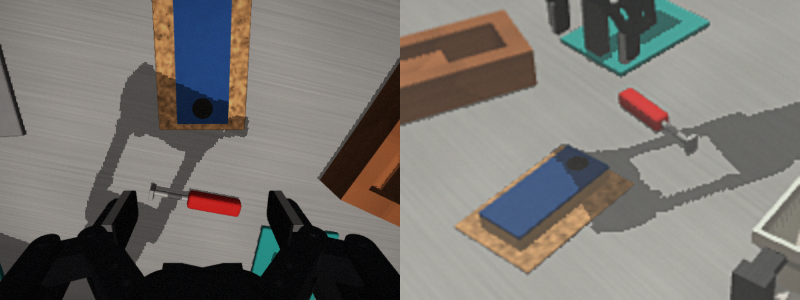

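The cover lies flat on the mat. The scene view puts its centre at (562.9,-13.1), yaw 11.6° and size 140.5×60.7; the mat centre is (564.5,-12.7). Stage 2 is met. Now I'll go over its middle.

```bash
python3 -c "
from h import *
togo([562.4,-12.7,60],11.6)"
```

```text
t 15.05 pos [472.9 -31.7 144.4] rot [ 1.7997e+02 -8.0000e-02  1.1630e+01] F [ 1.   0.1 -0.4] gap 0.996
tool shift mm [91.4 -0.6 84.5] turn rad 0.001
```

Emit:
move_arm(increments=[[[0.03, 0, 0, 0], [0.04, -0.001, 0.01, 0], [0.021, 0, 0.025, 0], [0, 0, 0.025, 0], [0, 0, 0.025, 0], [0, 0, 0, 0], [0, 0, 0, 0], [0, 0, 0, 0]]])

```text
time: 16.05
ee_pos: [561.5, -12.4, 60.3]
tcp_rot: [179.9, -0.1, 11.6]
contact_force: [0.3, -1.0, 0.2]
finger_gap: 1.0
```

```bash
python3 -c "
from h import *
p,d,C,o=snap('wrist','w10')
togo([562.4,-12.7,3],11.6)"
```

```text
t 16.1 pos [561.3 -12.4  60.4] rot [ 1.7995e+02 -1.3000e-01  1.1620e+01] F [ 0.7  0.1 -0.3] gap 0.997
tool shift mm [ 0.9  0.4 57.4] turn rad 0.000
```

View pics/w10.png

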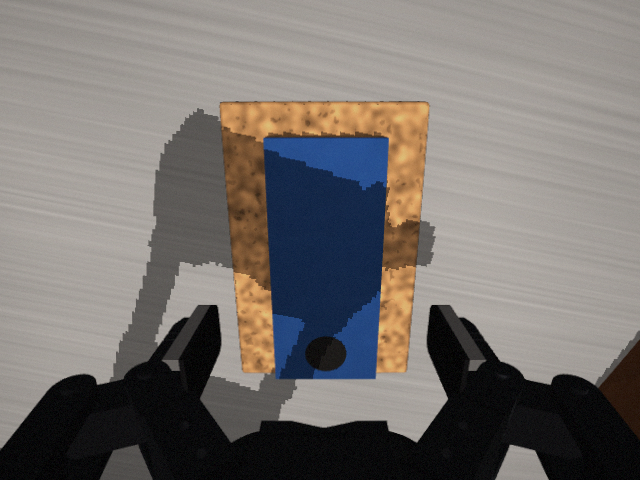

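The cover sits centred between the jaws, with its edges at rows 137–379 and the spot at (326,353). Checking the centre from these.

```bash
python3 -c "
from h import *
o=get_obs();C=cam('wrist',o['ee_pos'],o['tcp_rot']);Rm=R.from_euler('xyz',o['tcp_rot'],degrees=True).as_matrix()
for uv in [(326,137),(326,379),(326,353)]:
  P=plane(C,[uv],24)[0];print(uv,((P-o['ee_pos'])@Rm).round(1))
"
```

```text
(326, 137) [69.3 -0.5 36.5]
(326, 379) [-70.9   0.   36.2]
(326, 353) [-52.4  -0.   36.3]
```

Length 140.2 and centre within 1 mm of the tool axis. Descending and gripping.

Emit:
move_arm(increments=[[[0, 0, 0.02, 0], [0, 0, 0.02, 0], [0, 0, 0.012, 0], [0, 0, 0.006, 0], [0, 0, 0, 0], [0, 0, 0, 0]]])

```text
time: 16.85
ee_pos: [560.9, -12.4, 1.9]
tcp_rot: [180.0, -0.1, 11.6]
contact_force: [0.3, 0.1, -0.1]
finger_gap: 0.999
```

Emit:
move_arm(increments=[[[0, 0, 0, 0], [0, 0, 0, 0], [0, 0, 0, 0], [0, 0, 0, 0], [0, 0, 0, 0], [0, 0, 0, 0]]], hand=1, force=80)

```text
time: 17.6
ee_pos: [561.1, -12.5, 2.3]
tcp_rot: [179.9, -0.1, 11.6]
contact_force: [-0.5, -0.1, 6.6]
finger_gap: 0.682
```

Emit:
move_arm(increments=[[[0, 0, -0.005, 0], [0, 0, -0.01, 0], [0, 0, -0.03, 0], [0, 0, -0.05, 0], [0, 0, -0.05, 0], [0, 0, -0.055, 0], [0, 0, -0.04, 0], [0, 0, -0.02, 0], [0, 0, 0, 0]]])

```text
time: 18.73
ee_pos: [560.9, -12.3, 263.2]
tcp_rot: [179.9, -0.2, 11.6]
contact_force: [0.1, 0.9, -3.6]
finger_gap: 0.681
```

```bash
python3 -c "
from h import *
p,d,C,o=snap('wrist','w11')
p2,d2,C2,_=snap('scene','s11')
cv2.imwrite('pics/c11.png',np.hstack([cv2.resize(p,(400,300)),cv2.resize(p2[60:300,160:480],(400,300))])[...,::-1])
togo([480.3,272.9,255],15.05)"
```

```text
t 18.82 pos [559.5 -12.2 260.4] rot [-1.7997e+02  1.0000e-01  1.1620e+01] F [-0.3 -0.2 -2.5] gap 0.683
tool shift mm [ -20.1 -295.2    5.6] turn rad -0.060
```

View pics/c11.png

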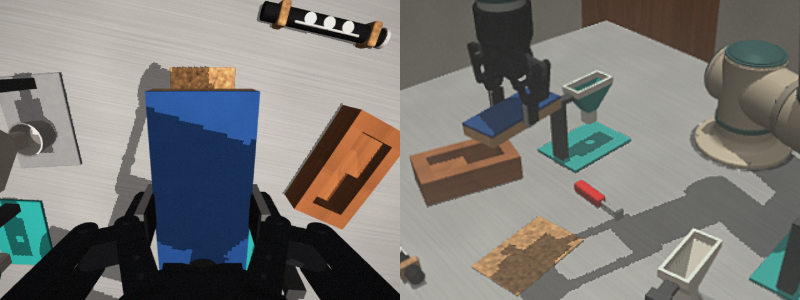

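The cover is held level (scene crop). I'll stop beside the hopper to re-measure the rim with the wrist camera.

Emit:
move_arm(increments=[[[-0.01, -0.03, 0, -0.03], [-0.01, -0.05, 0, -0.03], [0, -0.05, 0, 0], [0, -0.03, 0, 0], [0, -0.02, 0, 0], [0, 0, 0, 0], [0, 0, 0, 0], [0, 0, 0, 0]]])

```text
time: 19.82
ee_pos: [497.3, 157.1, 260.7]
tcp_rot: [180.0, 0.1, 15.0]
contact_force: [-0.2, 1.3, -2.8]
finger_gap: 0.683
```

```bash
python3 -c "
from h import *
p,d,C,o=snap('wrist','w12')
print(o['ee_pos'],get_obs()['ee_pos'])
togo([480.3,272.9,255],15.05)"
```

```text
[497.34569024 157.10543557 260.72850942] [497.38227292 157.1494238  260.88533595]
t 19.88 pos [497.4 157.1 260.9] rot [1.7998e+02 4.0000e-02 1.4990e+01] F [ 1.2 -0.4 -2.3] gap 0.68
tool shift mm [  13.4 -116.2    5.8] turn rad -0.001
```

View pics/w12.png

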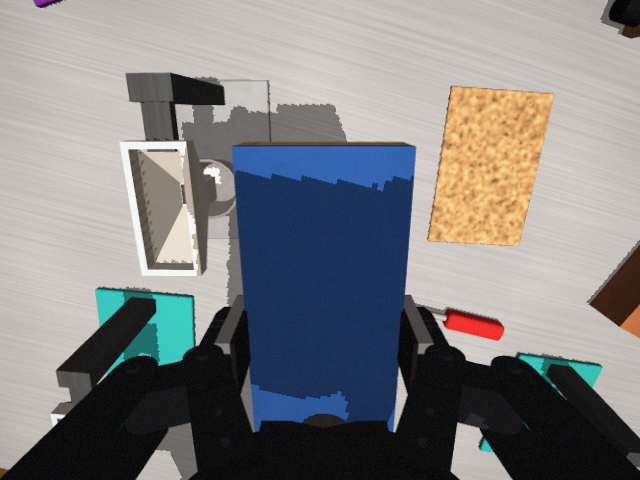

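The rim is at about (120–200, 141–276), partly showing its outer side. Enlarging to pick the corners.

```bash
python3 -c "
from h import *
o=get_obs();C=cam('wrist',o['ee_pos'],o['tcp_rot']);p=cv2.imread('pics/w12.png')
cv2.imwrite('pics/c12.png',cv2.resize(p[130:285,105:215],(426,600),interpolation=cv2.INTER_CUBIC))
hs=cv2.cvtColor(p,cv2.COLOR_BGR2HSV);V=hs[...,2];S=hs[...,1]
w=big((V>225)&(S<40),(105,130,206,285));print(rect(C,w,150),cv2.boundingRect(w))
"
```

```text
(array([478.72338867, 274.96862793]), array([100.13052368,  46.0125618 ]), 15.047572135925293) (120, 141, 78, 135)
```

View pics/c12.png

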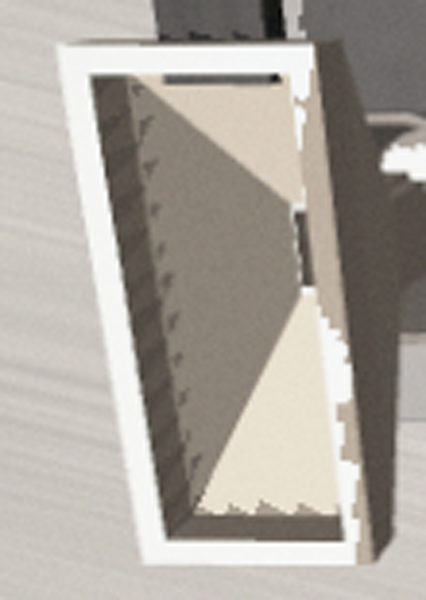

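The wrist measures the rim at (478.7, 275.0), yaw 15.05°, size 100.1×46.0. The top view gave (480.3, 272.9), so I'll use (479.4, 274.2).

```bash
python3 -c "
from h import *
togo([479.4,274.2,175],15.05)"
```

```text
t 19.88 pos [497.4 157.1 260.9] rot [1.7998e+02 4.0000e-02 1.4990e+01] F [ 1.2 -0.4 -2.3] gap 0.68
tool shift mm [  13.  -117.7   85.8] turn rad -0.001
```

Emit:
move_arm(increments=[[[0.005, -0.03, 0, -0.001], [0.005, -0.04, 0, 0], [0.004, -0.03, 0, 0], [0, -0.0177, 0, 0], [0, 0, 0.02, 0], [0, 0, 0.03, 0], [0, 0, 0.02, 0], [0, 0, 0.015, 0], [0, 0, 0, 0], [0, 0, 0, 0]]])

```text
time: 21.12
ee_pos: [480.8, 275.3, 177.1]
tcp_rot: [-180.0, -0.1, 15.1]
contact_force: [0.5, -0.2, -1.8]
finger_gap: 0.68
```

```bash
python3 -c "
from h import *
p,d,C,o=snap('scene','s13')
q,_,_,_=snap('top','t13')
cv2.imwrite('pics/c13.png',np.hstack([cv2.resize(p[180:380,300:460],(400,500)),cv2.resize(q[160:310,170:290],(400,500))])[...,::-1])
togo([479.4,274.2,152],15.05)"
```

```text
t 21.23 pos [480.8 275.5 177.3] rot [-1.7999e+02 -1.2000e-01  1.5110e+01] F [-0.  -0.2 -3. ] gap 0.682
tool shift mm [-1.8  0.8 25.3] turn rad 0.001
```

View pics/c13.png

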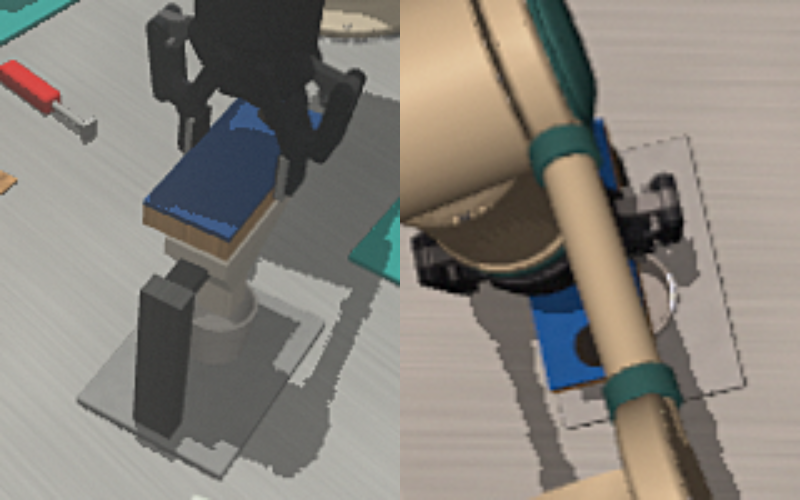

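The cover is right above the rim and lined up. Lowering.

Emit:
move_arm(increments=[[[-0.0015, 0.001, 0.008, 0], [0, 0, 0.007, 0], [0, 0, 0.005, 0], [0, 0, 0.003, 0], [0, 0, 0, 0], [0, 0, 0, 0]]])

```text
time: 21.98
ee_pos: [479.1, 274.0, 153.4]
tcp_rot: [180.0, -0.0, 15.1]
contact_force: [0.1, -0.3, -2.8]
finger_gap: 0.681
```

Emit:
move_arm(increments=[[[0, 0, 0.0015, 0], [0, 0, 0.0015, 0], [0, 0, 0.0015, 0], [0, 0, 0, 0], [0, 0, 0, 0]]])

```text
time: 22.6
ee_pos: [478.9, 273.9, 148.7]
tcp_rot: [180.0, 0.0, 15.1]
contact_force: [-0.3, -0.5, -3.0]
finger_gap: 0.683
```

Emit:
move_arm(increments=[[[0, 0, 0.001, 0], [0, 0, 0, 0], [0, 0, 0, 0]]])

```text
time: 22.98
ee_pos: [479.0, 274.0, 148.3]
tcp_rot: [180.0, -0.0, 15.1]
contact_force: [-1.8, -0.6, 3.5]
finger_gap: 0.679
```

Emit:
move_arm(increments=[[[0, 0, 0.001, 0], [0, 0, 0, 0], [0, 0, 0, 0]]])

```text
time: 23.35
ee_pos: [479.0, 274.0, 148.3]
tcp_rot: [180.0, -0.1, 15.1]
contact_force: [-3.5, -1.2, 9.9]
finger_gap: 0.685
```

The force changed from -3 to +10 N at TCP 148.3, the height expected for the rim, so the cover is seated. I'll release and back straight up.

Emit:
move_arm(increments=[[[0, 0, -0.001, 0], [0, 0, 0, 0]]], force=20)

```text
time: 23.6
ee_pos: [479.1, 274.0, 148.3]
tcp_rot: [180.0, -0.0, 15.1]
contact_force: [-2.5, -0.5, 6.1]
finger_gap: 0.684
```

Emit:
move_arm(increments=[[[0, 0, 0, 0], [0, 0, 0, 0], [0, 0, 0, 0], [0, 0, 0, 0]]], hand=0)

```text
time: 24.1
ee_pos: [478.9, 273.9, 147.6]
tcp_rot: [180.0, 0.0, 15.1]
contact_force: [0.5, 0.9, 0.7]
finger_gap: 0.995
```

Emit:
move_arm(increments=[[[0, 0, -0.015, 0], [0, 0, -0.03, 0], [0, 0, -0.04, 0], [-0.04, 0, -0.04, 0], [-0.05, 0, 0, 0], [-0.05, 0, 0, 0], [0, 0, 0, 0], [0, 0, 0, 0]]])

```text
time: 25.1
ee_pos: [344.6, 237.8, 273.9]
tcp_rot: [-180.0, -0.2, 15.1]
contact_force: [-0.1, -0.1, 0.2]
finger_gap: 1.005
```

```bash
python3 -c "
from h import *
p,d,C,o=snap('scene','s14')
w,dw,Cw,ow=snap('wrist','w14');print(ow['ee_pos'],ow['contact_force'])
q,_,Ct,_=snap('top','t14')
for n,im,c,roi in [('scene',p,C,(330,210,450,300)),('wrist',w,Cw,(100,0,540,400)),('top',q,Ct,(190,180,270,300))]:
  hs=cv2.cvtColor(im,cv2.COLOR_RGB2HSV);H,S,V=[hs[...,i] for i in range(3)]
  b=big((H>100)&(H<125)&(S>80)&(V>40),roi);print(n,rect(c,b,170),cv2.boundingRect(b))
  if n=='wrist':
    k=np.zeros(im.shape[:2],np.uint8);cv2.drawContours(k,[b],-1,1,-1);v,u=np.nonzero(cv2.erode(k,np.ones((7,7))));
    oo,dd=rays(c,np.c_[u,v]);P=oo+dd*dw[v,u][:,None];A=np.linalg.lstsq(np.c_[P[:,:2]-P[:,:2].mean(0),np.ones(len(P))],P[:,2],rcond=None)[0];print('plane slopes',A,)
cv2.imwrite('pics/c14.png',np.hstack([cv2.resize(p[180:380,300:460],(400,500)),cv2.resize(w,(400,300))[:,:]] if 0 else [cv2.resize(p[180:380,300:460],(400,500)),cv2.resize(w[:, 20:404],(400,500))])[...,::-1])
"
```

```text
[344.98371984 237.84164182 273.58107007] [ 0.09006017 -0.43683341  0.29306908]
scene (array([481.47103882, 273.81097412]), array([141.0349884 ,  60.39981079]), 15.032556533813477) (357, 227, 71, 61)
wrist (array([447.81396484, 267.52758789]), array([75.44459534, 60.20450211]), 15.181632041931152) (274, 0, 101, 132)
plane slopes [-6.50651314e-02 -1.71309807e-02  1.70795187e+02]
top (array([480.57943726, 272.86883545]), array([141.04046631,  60.23744202]), 15.157737731933594) (203, 200, 47, 74)
```

View pics/c14.png

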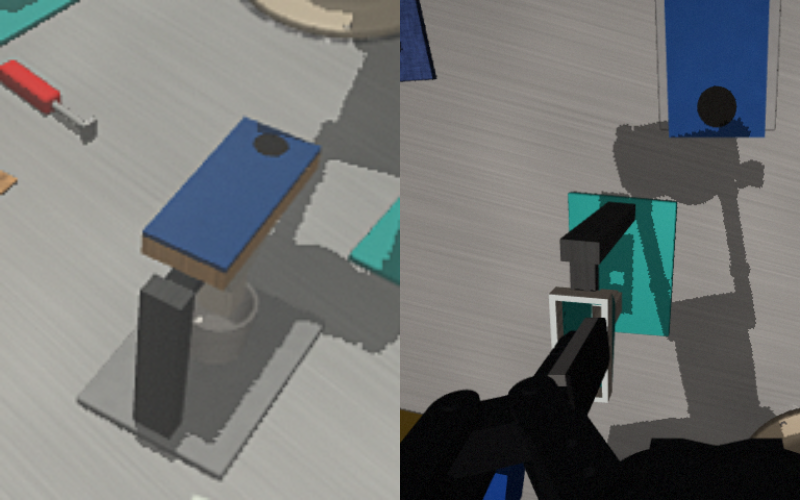

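The top view has the cover at (480.6, 272.9), yaw 15.16°. The same camera had the rim at (480.3, 272.9), 15.05°, so it is centred and aligned. The wrist depth fit shows a slope of 0.067 rad, which disagrees with a level cover. Checking it with the other cameras' depth and the table as reference.

```bash
python3 -c "
from h import *
def fit(n,roi):
  im,d,c,o=snap(n,'z_'+n)
  hs=cv2.cvtColor(im,cv2.COLOR_RGB2HSV);H,S,V=[hs[...,i] for i in range(3)]
  b=big((H>100)&(H<125)&(S>80)&(V>40),roi)
  k=np.zeros(im.shape[:2],np.uint8);cv2.drawContours(k,[b],-1,1,-1);v,u=np.nonzero(cv2.erode(k,np.ones((7,7))))
  oo,dd=rays(c,np.c_[u,v]);P=oo+dd*d[v,u][:,None];P=P[d[v,u]>0]
  for _ in range(3):
    A=np.c_[P[:,:2]-P[:,:2].mean(0),np.ones(len(P))];s=np.linalg.lstsq(A,P[:,2],rcond=None)[0];r=P[:,2]-A@s;P=P[abs(r)<2.5*r.std()]
  print(n,s.round(4),'std',r.std().round(2),len(P))
fit('scene',(330,210,450,300));fit('top',(190,180,270,300));fit('wrist',(100,0,540,400))
"
```

```text
scene [-5.000000e-04 -1.500000e-03  1.698333e+02] std 0.84 1315
top [-2.000000e-03 -2.000000e-03  1.690265e+02] std 1.62 1163
wrist [-2.800000e-03  3.000000e-04  1.697632e+02] std 0.69 11372
```

All three cameras now agree: slopes ≤ 0.003 rad and face height about 169.8 mm (170 expected). The earlier wrist fit was thrown off by the arm still settling and by stray depth readings. Handing in.

```bash
python3 -c "
from h import *
print(hand_in()); print(get_obs()['time'])"
```

```text
the job is handed in; nothing more can be done
None
the job is handed in; nothing more can be done
```

The blue cover is on the white hopper, level, centred and lined up, and the job is handed in at about 25 s on the clock. The hand-in reported no verdict.

I pressed the spot until the cover tipped to 23.7° and stayed there, then lifted it out by its raised end. I laid it flat on the mat about 2 mm from the centre, re-gripped it by the middle, and lowered it onto the rim until contact before letting go.

**Last checks**

| Check | Measured | Should be |
|---|---|---|
| Cover centre, top camera | (480.6, 272.9) mm | rim centre (480.3, 272.9) mm |
| Cover yaw, top camera | 15.16° | rim 15.05° |
| Face height, scene and wrist depth | about 169.8 mm (top camera: 169.0) | 170 mm |
| Tilt, all three cameras | 0.003 rad or less | below 0.06 rad |

**Disagreements**
- **Tilt:** the first wrist depth fit after release showed 0.067 rad. It was taken while the arm was still settling and stray readings were not filtered out; repeating it gave 0.003 rad.
- **Rim position:** the wrist and top cameras differed by about 2.6 mm, so I aimed between them.
- **Bystanders:** I saw no sign of the cup or tools having moved in the pictures, but I did not measure them again.

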